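# Turn the key tray right way up on the display step

## Robot

A 6-joint arm with a two-finger parallel gripper is mounted at the origin on the work surface. World frame = base frame: x ahead of the robot, y to its left, z up, the work surface at z = 0. Lengths are in m, angles in rad, forces in N, time in s.
With the tool pointing down it reaches from about 0.3 to 0.775 m from the base axis. Payload 14.6 kg.
Tool frame: the origin (TCP) lies at the centre of the arm's flange, where the gripper is bolted on; the fingertips stand 199 mm ahead of it and the grasp point (between the pads) lies 180 mm ahead of it; z points along the fingers, y is the line along which they close (so a half turn about z gives the same grasp; the last joint's range is limited). The gripper opens to 94 mm and grips with 3 to 60 N. Pads are 16 mm wide; open, the fingers measure 119 mm over their backs; the gripper's body (75 mm by 177 mm) begins 78 mm behind the grasp point.
Start: joints at [-1.316, 0.3, 1.521, -0, 1.321, -0.067], TCP at [0.174, -0.522, 0.405] pointing down, gripper open.
Joint ranges: [-3.03, 3.03], [-0.79, 2.21], [0.23, 2.52], [-1.04, 4.18], [0, 3.07], [-2.55, 2.55]. Speed limits (rad/s): [2.22, 2.22, 2.57, 3.14, 3.14, 3.14].

## Interface

Orientations are given as [roll, pitch, yaw] about the fixed x, y, z axes, in that order (R = Rz(yaw) Ry(pitch) Rx(roll)).
In Python, from station import ctrl gives the robot as it stands. The module is installed in compiled form; this text tells all that it offers.
- The arm moves only by the tool servo_tool, never from a script. Its argument "motion" is a list of rows, each a list of 5 numbers: the closure, from 0 (fully open) to 1 (shut), then the shift along the world's x, y, z in cm, then the turn about the world's z in degrees. A call has 1 to 20 rows; each row is the pose to reach, as a shift and turn from the pose commanded when the call began; what a row does not reach only later rows make up. A row lasts 1/8 s, in which the tool goes at most 62.5 mm and 10.7 degrees, less where a joint would pass 70% of its speed; a pose out of reach is approached as far as the arm can. A call with a gripper value outside its range is refused whole. The fingers move at their own pace and stop on an object; "squeeze" is the grip in N (left out, the last holds). Time passes only in rows, so rows that repeat a pose let the fingers close. It gives the time, the measured TCP pose, the force, the opening and the grip force at its end, in the units of the state.
- ctrl.get_obs(): the state, without advancing time (a new reading comes with each control period).
- ctrl.camera(name): name is "scene" or "side" or "wrist"; returns a dict with "image" (420x560x3 uint8, red, green, blue), "fx", "fy", "cx", "cy" (pixels), "camera_from_world" (4x4, takes a point from world to camera coordinates); the wrist camera has in their place "hand_eye" (4x4, takes a point from camera to tool coordinates, whose origin is the TCP and whose axes are the flange's). Camera axes: x right, y up, looking along -z (the intrinsics and any distortion apply to the point x, -y, -z); pixel columns grow to the right and rows downward; lengths in m; the calibration is good to about 2 mm. A picture is of the moment at which its call begins: read the wrist's pose just before it. There is no depth.
- ctrl.hand_in(): hands the job in; it is judged then, once.
The state is a dict: "time_s": time; "qpos": joint angles; "joint_vel": joint speeds; "tau": joint torques, N m; "ee_pos": TCP position; "eef_rot": TCP orientation; "force": force on the tool from outside, world axes, zero at the start; "moment": the same for the moment, N m; "grip_width": finger opening in m; "grip_force": force on a finger pad.
Only numpy, scipy, OpenCV 4.12 (cv2) and the standard library are available. Lean on these libraries where they do the work, as an engineer would, in place of code of your own. Each camera call takes 0.05 s, during which the arm holds its last target. There are 200 camera calls.

## Task

The wooden key tray has been left upside down on top of the shoe cabinet. Push it up against the front of the low display step, tip it up on its edge there and on over, so that it lands right way up on the step, then push it back until its far side sits flat against the back rail. It is thinly made, so push gently all the way, and leave the things standing around it where they are.

Things in the scene. Friction and masses are not known exactly. Their poses are not given: they have to be found in the camera images.
- tray: Key tray: shallow oblong brown wooden tray, grey lining, 130 (x) x 180 (y) x 22 mm (z), upright sides 7 mm, bottom 6 mm thick, 0.2 to 0.4 kg. Origin: centre of this block. z points out of the open side: down at the start (upside down), up when right way up. Long sides lie within 13 degrees of the step's front, 25 to 55 mm from it. Too wide to grasp across.
- tray_rim (a point): Middle of the tray's long side that faces the robot at the start (tray x = -65 mm, half-way up, outer face); turns with the tray, same axes. The tray's joints give way if the robot presses on it with more than about 18 N. With the other long side against the step, 8 to 12 N on this one is enough to carry it up by friction. Stood upright on a long side against the step, the tray stays.
- step_edge (a point): Display step: fixed stiff cream block on the cabinet top. Point: middle of its upper front edge, 28 mm above the cabinet top. x: level, square to the front, away from the robot; y along the edge; z up. Upright front face, y -300 to 300 mm. The flat top is 155 mm deep, then comes the back rail, 40 mm higher, as long as the step. Place and direction (up to about 10 degrees) differ each time.
- bowl: Bystander: blue glazed china bowl, 110 mm across, 55 mm high, on the step near one of its ends; origin at the centre of its underside.
- jar: Bystander: closed glass jar with a steel lid, 68 mm across, 100 mm high, on the step near its other end; origin at the centre of its underside.
- tin: Bystander: flat round dark tin of shoe polish, 74 mm across, 26 mm high, on the cabinet top to one side of the tray; origin at the centre of its underside.
- shoe_brush: Bystander: shoe brush, pale wooden back with black bristles below, 150 x 48 x 40 mm, on the cabinet top to the other side of the tray; origin at the centre of its underside.
Things that resemble listed ones, but are neither listed nor needed, are in the scene too. Several things have the shape of the tray; the one meant has the colours described above.

How it is judged:
On the way, in this order (a step that is already met when the one before it is completed fails the run):
1. the tray stands tipped up on its long side against the front of the step, on the cabinet top (angle between tray's own z axis and vertical between 1.2 and 1.95 rad and x of tray in the frame of step_edge between -0.06 and 0.03 m and z of tray in the frame of step_edge below 0.05 m).
2. the tray has come down right way up on the step (angle between tray's own z axis and vertical below 0.15 rad and x of tray in the frame of step_edge above 0 m and z of tray in the frame of step_edge below 0.02 m), for 0.2 s.
At the end, for the whole second after the job is handed in: The tray lies right way up (within 3.4 degrees), flat and still on the step's top, its far long side against the back rail (gap under 6 mm) and parallel to it within 3.4 degrees (angle between tray's own z axis and vertical below 0.06 rad and x of tray in the frame of step_edge between 0.084 and 0.093 m and z of tray in the frame of step_edge between 0.007 and 0.015 m and angle between the x axis of tray and the x axis of step_edge, either way round below 0.06 rad and linear speed of tray below 0.02 m/s); the robot touches nothing.
It fails at once if the robot presses on the tray with more than 18 N (contact force between any of the fingers, the arm and tray above 18 N).
It fails at once if a bystander is moved by more than 15 mm (distance of any of bowl, jar, tin, shoe_brush from where it was at the start of the episode above 0.015 m).
It also fails if it takes over 66 s, if anything falls off the work surface, if the arm or the gripper's body presses on something with over 40 N, if the wrist force passes 120 N, or if a joint passes its speed limit or range.

## Working session

There is one attempt and no reset: what is moved stays moved. The work goes in short steps, Python scripts to look and compute and a tool call to move; the robot and the scene stay as the last step left them, time stands still between calls to the robot, and variables do not carry over. Pictures are saved under pics/ and viewed, at most 10 in all, crops included, and the job is handed in when it is done.

Besides the shell and the picture viewer there is one more tool, called in YAML: its name, and indented under it one key for each argument. servo_tool: Moves the arm, as the interface text tells. Its arguments: {"type":"object","properties":{"motion":{"type":"array","items":{"type":"array","items":{"type":"number"}}},"squeeze":{"type":"number"}},"required":["motion"]}

```bash
mkdir -p pics; cat > h.py <<'E'
import numpy as np, cv2, json
from station import ctrl
def snap(name,fn):
    o=ctrl.get_obs(); c=ctrl.camera(name)
    cv2.imwrite('pics/'+fn+'.png',c['image'][:,:,::-1])
    d={k:np.array(v).tolist() for k,v in c.items() if k!='image'}; d['ee']=np.array(o['ee_pos']).tolist(); d['rot']=np.array(o['eef_rot']).tolist()
    json.dump(d,open('pics/'+fn+'.json','w')); return d
def T(fn):
    d=json.load(open('pics/'+fn+'.json'))
    if 'camera_from_world' in d: M=np.linalg.inv(np.array(d['camera_from_world']))
    else:
        from scipy.spatial.transform import Rotation as R
        W=np.eye(4); W[:3,:3]=R.from_euler('xyz',d['rot']).as_matrix(); W[:3,3]=d['ee']; M=W@np.array(d['hand_eye'])
    return d,M
def px(fn,u,v,z):
    d,M=T(fn); r=M[:3,:3]@np.array([(u-d['cx'])/d['fx'],-(v-d['cy'])/d['fy'],-1]); o=M[:3,3]
    return o+r*(z-o[2])/r[2]
def proj(fn,p):
    d,M=T(fn); q=np.linalg.inv(M)@np.append(p,1); return d['cx']+d['fx']*q[0]/-q[2], d['cy']-d['fy']*q[1]/-q[2]
E
python3 - <<'E'
from h import *
for n in('scene','side'): 
    d=snap(n,n+'0'); print({k:d[k] for k in d if k not in('ee','camera_from_world')}, T(n+'0')[1][:3,3])
a,b=[cv2.imread(f'pics/{n}0.png') for n in('scene','side')]
o=ctrl.get_obs(); print(o)
E
```

```text
{'fx': 397.22839529861744, 'fy': 397.22839529861744, 'cx': 274.7914912911392, 'cy': 207.9396833510428, 'rot': [-3.1404240403967414, -9.431966968165284e-05, 0.3218367120414969]} [ 0.84839119 -0.37823759  0.62243364]
{'fx': 432.078317235067, 'fy': 432.078317235067, 'cx': 285.9653010849508, 'cy': 208.89857320731147, 'rot': [-3.140460698517895, -8.806525153426392e-05, 0.3217558261286191]} [0.32951731 0.69820223 0.67017995]
{'time_s': 0.1, 'qpos': array([-1.31561037e+00,  3.00394237e-01,  1.52150641e+00,  6.34576083e-06,
        1.32069153e+00, -6.66182933e-02]), 'joint_vel': array([-0.00011596, -0.00175644, -0.00172638,  0.00109575,  0.0008312 ,
       -0.00064554]), 'tau': array([ 2.26884340e-04, -5.32644475e+01, -3.53282940e+01,  7.08818645e-02,
        2.35254492e-02, -6.81179222e-05]), 'ee_pos': array([ 0.17393391, -0.5217418 ,  0.40415998]), 'eef_rot': array([-3.14059576e+00, -7.26701945e-05,  3.21802642e-01]), 'force': array([-0.0332779 , -0.62236417,  0.49345206]), 'moment': array([-0.04272146, -0.00755774, -0.04145798]), 'grip_force': 0.0, 'grip_width': 0.09407998029608715}
```

View pics/scene0.png

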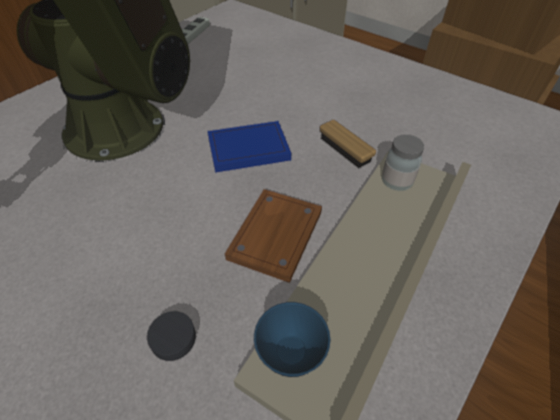

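View pics/side0.png

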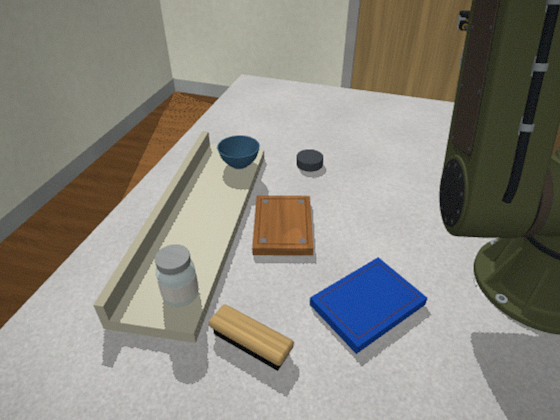

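```bash
python3 - <<'E'
import cv2
a=cv2.imread('pics/scene0.png')[160:400,210:480]; cv2.imwrite('pics/c1.png',cv2.resize(a,None,fx=2.5,fy=2.5,interpolation=2))
a=cv2.imread('pics/side0.png')[125:345,90:350]; cv2.imwrite('pics/c2.png',cv2.resize(a,None,fx=2.5,fy=2.5,interpolation=2))
E
```

```text
(no output)
```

View pics/c1.png

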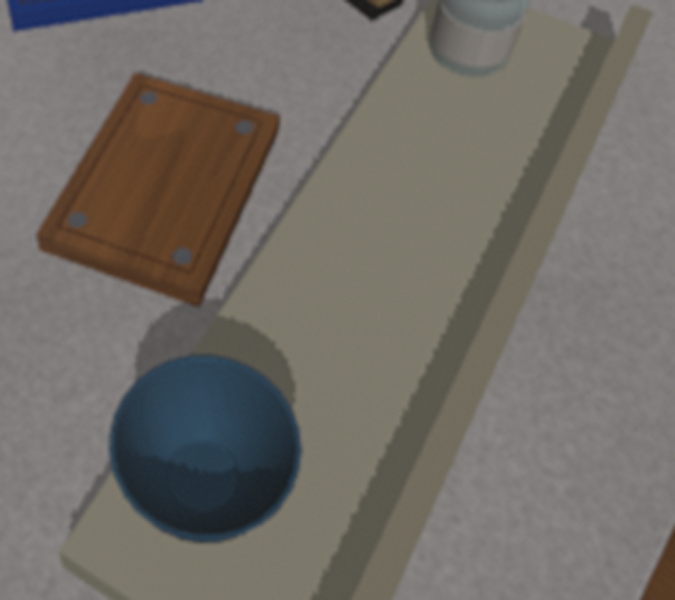

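View pics/c2.png

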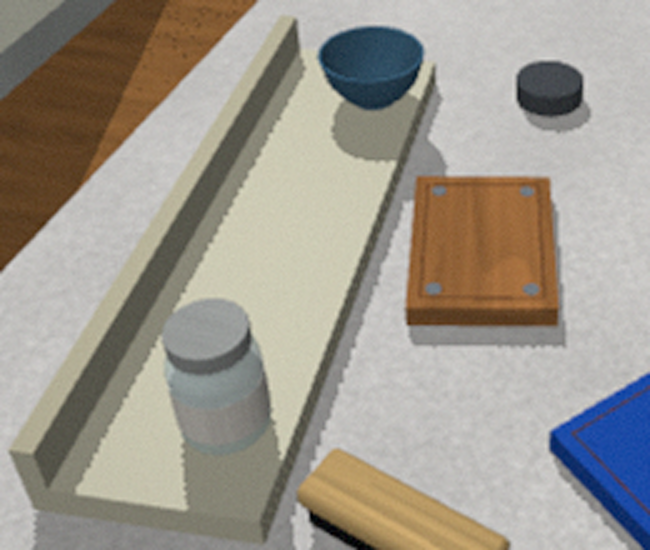

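```bash
cat > m.py <<'E'
from h import *
f=lambda n,o,l,z:[px(n,u/2.5+o[0],v/2.5+o[1],z) for u,v in l]
for n,o,l,s,r in(('scene0',(210,160),[(137,73),(279,118),(199,292),(42,237)],[(62,552),(230,292),(420,8)],[(651,10)]),
          ('side0',(90,125),[(549,178),(418,178),(408,310),(557,308)],[(434,68),(350,295),(265,524)],[(300,18),(12,453)])):
    t=np.array(f(n,o,l,.022)); print(n,t[:,:2].round(4).tolist(),t.mean(0).round(4))
    print(' sides',np.linalg.norm(t-np.roll(t,-1,0),axis=1).round(4))
    s=np.array(f(n,o,s,.028)); print(' step',s[:,:2].round(4).tolist()); 
    print(' mid',((s[0]+s[2])/2).round(4),'len',np.linalg.norm(s[2]-s[0]))
    d=s[-1]-s[0]; print(' step dir deg (from y)',np.degrees(np.arctan2(-d[0],d[1])))
    for i,j in((0,1),(1,2),(2,3),(3,0)):
        e=t[j]-t[i]; print('  edge',np.degrees(np.arctan2(-e[0],e[1])))
    print(np.array(f(n,o,r,.068)).round(3).tolist())
print('brush',px('side0',*(np.array([335,452])/2.5+[90,125]),.04),px('side0',*(np.array([305,500])/2.5+[90,125]),.04),px('side0',*(np.array([505,545])/2.5+[90,125]),.04))
print('tin',px('scene0',171,333,.026),'bowl',px('scene0',292,338,.083),'jar',px('side0',173,258,.128))
E
python3 m.py
```

```text
scene0 [[0.4577, 0.0603], [0.58, 0.0937], [0.63, -0.076], [0.512, -0.1116]] [ 0.5449 -0.0084  0.022 ]
 sides [0.1268 0.177  0.1232 0.1803]
 step [[0.6777, -0.2664], [0.6489, -0.0655], [0.6049, 0.2755]]
 mid [0.6413 0.0045 0.028 ] len 0.5468027078136646
 step dir deg (from y) 7.65009964148633
  edge -74.69053366990283
  edge -163.57831336799552
  edge 106.80698250815344
  edge 17.540559780021578
[[0.77, 0.349, 0.068]]
side0 [[0.5032, -0.1109], [0.6246, -0.0731], [0.5726, 0.0989], [0.4533, 0.0596]] [ 0.5384 -0.0064  0.022 ]
 sides [0.1271 0.1796 0.1257 0.1776]
 step [[0.6703, -0.2556], [0.6233, 0.1021], [0.5939, 0.3274]]
 mid [0.6321 0.0359 0.028 ] len 0.5880736555950612
 step dir deg (from y) 7.471428718565761
  edge -72.6909755743959
  edge 16.800915391242317
  edge 108.22679665595118
  edge -163.6677144050333
[[0.823, -0.248, 0.068], [0.766, 0.35, 0.068]]
brush [0.56717951 0.26536641 0.04      ] [0.57103586 0.30896813 0.04      ] [0.4298645  0.30273747 0.04      ]
tin [ 0.54968168 -0.27643851  0.026     ] bowl [ 0.71612783 -0.18340062  0.083     ] jar [0.65694761 0.25788001 0.128     ]
```

servo_tool:
  motion:
    - [0, 3, 5, 0, -1]
    - [0, 6, 10, 0, -2]
    - [0, 9, 15, 0, -4]
    - [0, 12, 20, 0, -6]
    - [0, 15, 26, 0, -8]
    - [0, 18, 32, 0, -10]
    - [0, 20, 38, 0, -10.8]
    - [0, 22, 44, 0, -10.8]
    - [0, 24, 50, 0, -10.8]
    - [0, 26.8, 50.1, -3, -10.8]
    - [0, 26.8, 50.1, -5, -10.8]
    - [0, 26.8, 50.1, -5, -10.8]
    - [0, 26.8, 50.1, -5, -10.8]

```text
time_s: 1.72
ee_pos: [0.4419, -0.021, 0.3555]
eef_rot: [3.141, -0.001, 0.133]
force: [0.3, 0.1, -1.0]
grip_width: 0.0937
grip_force: 0.0
```

```bash
python3 - <<'E'
from h import *
d=snap('wrist','w1'); print(d['ee'],d['rot'],T('w1')[1][:3,3])
print(px('scene0',290,156,.022),px('side0',377,262,.022),px('side0',313,302,.022))
for p in([.6413,.0045,.028],[.545,-.008,.022]): print(proj('w1',p))
E
```

```text
[0.4419418804739979, -0.02098870733989157, 0.3554865498647706] [3.1413713289725136, -0.000910416611060727, 0.1328414056908982] [ 0.52622543 -0.00994975  0.33498812]
[0.43397798 0.1774992  0.022     ] [0.31809283 0.05945167 0.022     ] [0.4191711  0.19654507 0.022     ]
(np.float64(279.27936494681654), np.float64(-29.89473435133823))
(np.float64(278.66747494920344), np.float64(96.71516144881639))
```

View pics/w1.png

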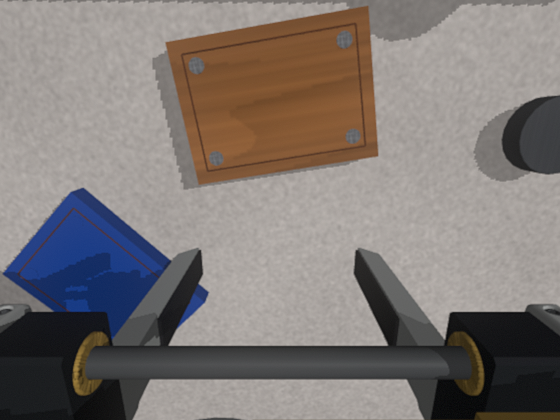

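```bash
python3 - <<'E'
from h import *
ex=np.array([.9912,.1323]);ey=np.array([-.1323,.9912]);s0=np.array([.634,.033])
for u,v in((167,43),(367,7),(378,157),(198,184)):
    p=px('w1',u,v,.022)[:2]; print('tray',p.round(4),((p-s0)@ex).round(4),((p-s0)@ey).round(4))
for u,v in((82,188),(208,293),(208,300)):
    p=px('w1',u,v,.022)[:2]; print('blue',p.round(4),((p-s0)@ex).round(4),((p-s0)@ey).round(4))
for v in(-1,0):print()
t=np.array([.4424,-.0207]); print((t-s0)@ex,(t-s0)@ey)
E
```

```text
tray [0.5761 0.0959] -0.049 0.07
tray [ 0.6269 -0.0736] -0.0211 -0.1047
tray [ 0.5031 -0.1115] -0.1489 -0.1259
tray [0.4529 0.061 ] -0.1758 0.0517
blue [0.4333 0.1763] -0.18 0.1686
blue [0.3311 0.0425] -0.299 0.0495
blue [0.3222 0.0419] -0.3079 0.0501


-0.19701843 -0.02787876
```

servo_tool:
  motion:
    - [0, 0, 0, -4, 0]
    - [0, 0, 0, -8, 0]
    - [0, 0, 0, -11, 0]
    - [0, 0, 0, -13, 0]
    - [0, 0, 0, -14.45, 0]
    - [0, 0.4, 0.05, -14.45, 0]
    - [0, 0.8, 0.1, -14.45, 0]
    - [0, 1.1, 0.15, -14.45, 0]
    - [0, 1.4, 0.18, -14.45, 0]
    - [0, 1.7, 0.22, -14.45, 0]
    - [0, 2.0, 0.26, -14.45, 0]
    - [0, 2.3, 0.3, -14.45, 0]
    - [0, 2.6, 0.34, -14.45, 0]
    - [0, 2.9, 0.38, -14.45, 0]
    - [0, 3.2, 0.42, -14.45, 0]
    - [0, 3.5, 0.46, -14.45, 0]
    - [0, 3.8, 0.5, -14.45, 0]
    - [0, 4.1, 0.54, -14.45, 0]
    - [0, 4.46, 0.6, -14.45, 0]

```text
time_s: 4.15
ee_pos: [0.4868, -0.0147, 0.2101]
eef_rot: [-3.142, 0.0, 0.133]
force: [-2.8, 0.3, 1.2]
grip_width: 0.0938
grip_force: 1.0
```

servo_tool:
  motion:
    - [0, 0.25, 0.03, 0, 0]
    - [0, 0.5, 0.07, 0, 0]
    - [0, 0.7, 0.09, 0, 0]
    - [0, 0.8, 0.1, 0, 0]
    - [0, 0.9, 0.12, 0, 0]

```text
time_s: 4.78
ee_pos: [0.4956, -0.0136, 0.2101]
eef_rot: [3.142, 0.0, 0.133]
force: [-1.6, 0.7, 1.0]
grip_width: 0.0935
grip_force: 1.0
```

```bash
python3 - <<'E'
from h import *
snap('side','s2')
a=cv2.imread('pics/s2.png')[150:310,180:400]; cv2.imwrite('pics/c3.png',cv2.resize(a,None,fx=3.5,fy=3.5,interpolation=2))
E
```

```text
(no output)
```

View pics/c3.png

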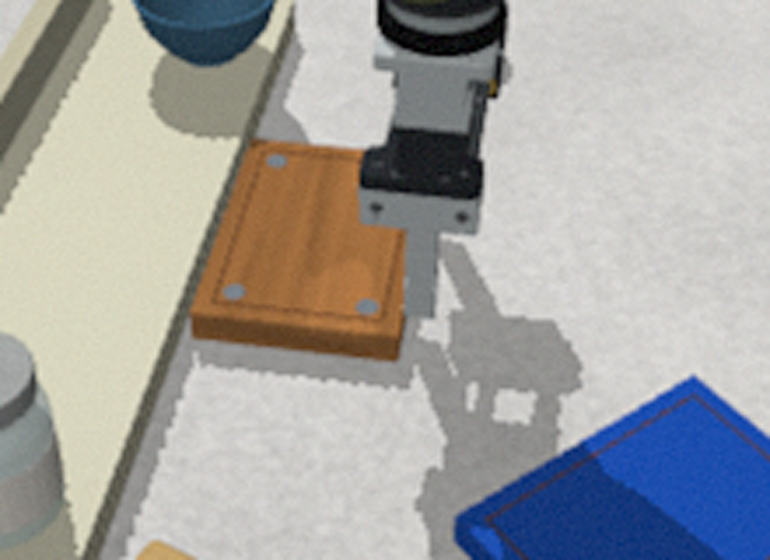

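servo_tool:
  motion:
    - [0, 0.1, 0.013, 0, 0]
    - [0, 0.2, 0.026, 0, 0]

```text
time_s: 5.08
ee_pos: [0.4976, -0.0133, 0.2101]
eef_rot: [3.142, 0.0, 0.133]
force: [-1.9, -1.0, 1.0]
grip_width: 0.0941
grip_force: 1.0
```

servo_tool:
  motion:
    - [0, 0.1, 0.013, 0, 0]
    - [0, 0.1, 0.013, 0, 0]

```text
time_s: 5.32
ee_pos: [0.4987, -0.0132, 0.2101]
eef_rot: [3.142, -0.0, 0.133]
force: [0.8, -0.1, 0.3]
grip_width: 0.094
grip_force: 0.2
```

servo_tool:
  motion:
    - [0, 0.1, 0.013, 0, 0]
    - [0, 0.1, 0.013, 0, 0]

```text
time_s: 5.58
ee_pos: [0.4996, -0.0131, 0.2101]
eef_rot: [3.142, -0.0, 0.133]
force: [-0.7, 0.3, 0.1]
grip_width: 0.0942
grip_force: 0.3
```

servo_tool:
  motion:
    - [0, 0.1, 0.013, 0, 0]
    - [0, 0.1, 0.013, 0, 0]

```text
time_s: 5.82
ee_pos: [0.5006, -0.0129, 0.2101]
eef_rot: [3.142, -0.0, 0.133]
force: [-0.7, -0.2, -0.0]
grip_width: 0.0942
grip_force: 0.4
```

servo_tool:
  motion:
    - [0, 0.1, 0.013, 0, 0]
    - [0, 0.1, 0.013, 0, 0]

```text
time_s: 6.08
ee_pos: [0.5014, -0.0128, 0.2101]
eef_rot: [-3.141, 0.001, 0.133]
force: [-4.6, -0.9, 3.8]
grip_width: 0.0942
grip_force: 2.4
```

servo_tool:
  motion:
    - [0, 0.1, 0.013, 0, 0]
    - [0, 0.1, 0.013, 0, 0]

```text
time_s: 6.32
ee_pos: [0.5019, -0.0127, 0.2101]
eef_rot: [-3.141, 0.003, 0.133]
force: [-12.3, -1.7, 9.1]
grip_width: 0.0941
grip_force: 6.1
```

servo_tool:
  motion:
    - [0, -0.03, 0, 0.1, 0]
    - [0, -0.03, 0, 0.2, 0]

```text
time_s: 6.58
ee_pos: [0.5018, -0.0125, 0.2117]
eef_rot: [-3.141, 0.002, 0.133]
force: [-5.5, 2.0, -1.0]
grip_width: 0.0939
grip_force: 2.4
```

servo_tool:
  motion:
    - [0, 0, 0, 0.1, 0]
    - [0, 0, 0, 0.2, 0]

```text
time_s: 6.82
ee_pos: [0.5018, -0.0125, 0.2136]
eef_rot: [-3.141, 0.002, 0.133]
force: [-5.6, 1.7, -1.8]
grip_width: 0.0939
grip_force: 2.3
```

servo_tool:
  motion:
    - [0, 0.04, 0.005, 0.1, 0]
    - [0, 0.05, 0.007, 0.2, 0]
    - [0, 0.05, 0.007, 0.3, 0]

```text
time_s: 7.2
ee_pos: [0.5021, -0.0124, 0.2164]
eef_rot: [-3.14, 0.003, 0.133]
force: [-6.0, 1.8, -1.6]
grip_width: 0.0941
grip_force: 3.2
```

servo_tool:
  motion:
    - [0, 0, 0, 0.15, 0]
    - [0, 0, 0, 0.3, 0]
    - [0, 0, 0, 0.45, 0]

```text
time_s: 7.58
ee_pos: [0.5021, -0.0124, 0.221]
eef_rot: [-3.14, 0.003, 0.133]
force: [-5.6, 1.6, -1.3]
grip_width: 0.0938
grip_force: 3.1
```

```bash
python3 - <<'E'
from h import *
snap('side','s3')
a=cv2.imread('pics/s3.png')[150:310,180:400]; cv2.imwrite('pics/c4.png',cv2.resize(a,None,fx=3,fy=3,interpolation=2))
E
```

```text
(no output)
```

View pics/c4.png

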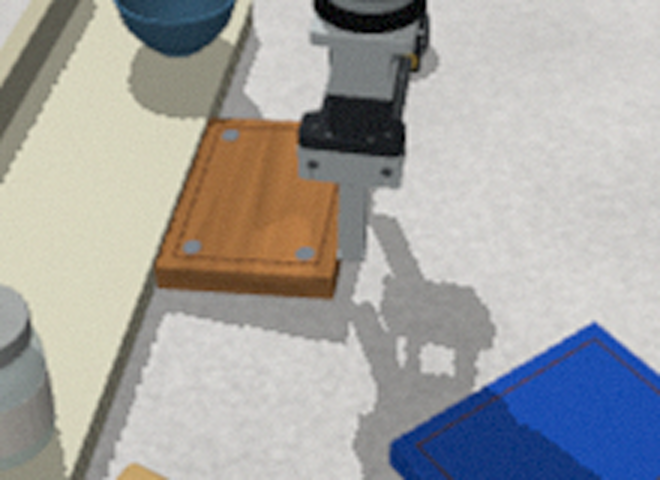

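servo_tool:
  motion:
    - [0, 0.04, 0.005, 0.28, 0]
    - [0, 0.06, 0.008, 0.56, 0]
    - [0, 0.08, 0.01, 0.83, 0]
    - [0, 0.1, 0.013, 1.1, 0]

```text
time_s: 8.12
ee_pos: [0.5031, -0.0123, 0.232]
eef_rot: [-3.14, 0.004, 0.133]
force: [-7.8, 0.4, -0.7]
grip_width: 0.0942
grip_force: 3.8
```

servo_tool:
  motion:
    - [0, 0.03, 0.004, 0.27, 0]
    - [0, 0.07, 0.009, 0.54, 0]
    - [0, 0.11, 0.015, 0.81, 0]
    - [0, 0.15, 0.02, 1.08, 0]

```text
time_s: 8.62
ee_pos: [0.5046, -0.0121, 0.2428]
eef_rot: [-3.14, 0.004, 0.133]
force: [-8.0, 2.0, -0.1]
grip_width: 0.0942
grip_force: 3.9
```

servo_tool:
  motion:
    - [0, 0.06, 0.008, 0.26, 0]
    - [0, 0.12, 0.016, 0.52, 0]
    - [0, 0.19, 0.025, 0.78, 0]
    - [0, 0.26, 0.035, 1.04, 0]

```text
time_s: 9.12
ee_pos: [0.5071, -0.0117, 0.2532]
eef_rot: [-3.14, 0.004, 0.133]
force: [-9.3, 1.6, 0.9]
grip_width: 0.094
grip_force: 4.8
```

servo_tool:
  motion:
    - [0, 0.085, 0.012, 0.25, 0]
    - [0, 0.17, 0.023, 0.5, 0]
    - [0, 0.26, 0.035, 0.75, 0]
    - [0, 0.36, 0.047, 1.0, 0]

```text
time_s: 9.62
ee_pos: [0.5106, -0.0113, 0.2631]
eef_rot: [-3.14, 0.005, 0.133]
force: [-12.7, 1.6, 3.7]
grip_width: 0.0942
grip_force: 6.4
```

servo_tool:
  motion:
    - [0, 0.1, 0.014, 0.24, 0]
    - [0, 0.21, 0.028, 0.48, 0]
    - [0, 0.32, 0.043, 0.71, 0]
    - [0, 0.44, 0.058, 0.95, 0]

```text
time_s: 10.12
ee_pos: [0.5148, -0.0107, 0.2726]
eef_rot: [-3.14, 0.006, 0.133]
force: [-16.3, 0.5, 6.4]
grip_width: 0.0939
grip_force: 8.7
```

servo_tool:
  motion:
    - [0, -0.06, -0.008, 0.06, 0]

```text
time_s: 10.25
ee_pos: [0.5146, -0.0108, 0.2735]
eef_rot: [-3.141, 0.004, 0.133]
force: [-0.4, -0.1, -0.4]
grip_width: 0.0935
grip_force: 0.1
```

```bash
python3 - <<'E'
from h import *
snap('side','s4'); print(ctrl.get_obs()['force'])
a=cv2.imread('pics/s4.png')[150:310,180:400]; cv2.imwrite('pics/c5.png',cv2.resize(a,None,fx=3,fy=3,interpolation=2))
E
```

```text
[-2.86091202  0.88985731  0.81743835]
```

View pics/c5.png

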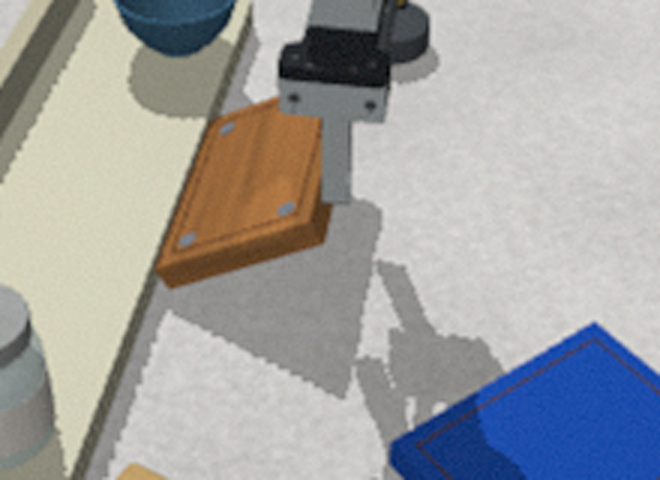

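servo_tool:
  motion:
    - [0, 0.13, 0.017, 0.22, 0]
    - [0, 0.27, 0.036, 0.45, 0]

```text
time_s: 10.55
ee_pos: [0.5177, -0.0105, 0.2783]
eef_rot: [-3.141, 0.002, 0.133]
force: [-7.3, 0.7, 1.9]
grip_width: 0.094
grip_force: 3.6
```

servo_tool:
  motion:
    - [0, 0.13, 0.017, 0.22, 0]
    - [0, 0.26, 0.034, 0.45, 0]

```text
time_s: 10.8
ee_pos: [0.5204, -0.0102, 0.2829]
eef_rot: [-3.141, 0.001, 0.133]
force: [-5.5, 0.6, 1.4]
grip_width: 0.0941
grip_force: 2.9
```

servo_tool:
  motion:
    - [0, 0.155, 0.021, 0.21, 0]
    - [0, 0.31, 0.041, 0.42, 0]

```text
time_s: 11.05
ee_pos: [0.5235, -0.0098, 0.2871]
eef_rot: [-3.141, 0.001, 0.133]
force: [-6.1, -0.9, 2.2]
grip_width: 0.0945
grip_force: 3.6
```

servo_tool:
  motion:
    - [0, 0.16, 0.021, 0.2, 0]
    - [0, 0.32, 0.042, 0.41, 0]

```text
time_s: 11.3
ee_pos: [0.5267, -0.0094, 0.2913]
eef_rot: [-3.141, 0.001, 0.133]
force: [-5.9, -0.1, 4.1]
grip_width: 0.0939
grip_force: 3.6
```

servo_tool:
  motion:
    - [0, 0.17, 0.022, 0.2, 0]
    - [0, 0.34, 0.045, 0.39, 0]

```text
time_s: 11.55
ee_pos: [0.5302, -0.0089, 0.2953]
eef_rot: [-3.142, 0.001, 0.133]
force: [-6.0, -0.1, 4.0]
grip_width: 0.0941
grip_force: 3.9
```

servo_tool:
  motion:
    - [0, 0.175, 0.023, 0.185, 0]
    - [0, 0.35, 0.046, 0.37, 0]

```text
time_s: 11.8
ee_pos: [0.5337, -0.0085, 0.299]
eef_rot: [-3.142, 0.001, 0.133]
force: [-6.3, -0.8, 4.5]
grip_width: 0.0939
grip_force: 3.8
```

servo_tool:
  motion:
    - [0, 0.185, 0.025, 0.175, 0]
    - [0, 0.37, 0.049, 0.35, 0]

```text
time_s: 12.05
ee_pos: [0.5374, -0.008, 0.3026]
eef_rot: [3.142, 0.001, 0.133]
force: [-6.6, -0.6, 4.6]
grip_width: 0.0944
grip_force: 3.9
```

servo_tool:
  motion:
    - [0, 0.195, 0.026, 0.165, 0]
    - [0, 0.39, 0.051, 0.335, 0]

```text
time_s: 12.3
ee_pos: [0.5414, -0.0075, 0.306]
eef_rot: [3.141, 0.0, 0.133]
force: [-5.4, -0.2, 4.3]
grip_width: 0.0937
grip_force: 3.8
```

servo_tool:
  motion:
    - [0, 0.28, 0.037, 0.21, 0]
    - [0, 0.56, 0.074, 0.41, 0]
    - [0, 0.84, 0.112, 0.61, 0]

```text
time_s: 12.68
ee_pos: [0.5499, -0.0064, 0.3123]
eef_rot: [3.141, -0.0, 0.133]
force: [-4.3, -1.0, 4.1]
grip_width: 0.0941
grip_force: 3.6
```

servo_tool:
  motion:
    - [0, 0.3, 0.04, 0.18, 0]
    - [0, 0.6, 0.08, 0.35, 0]
    - [0, 0.9, 0.12, 0.52, 0]

```text
time_s: 13.05
ee_pos: [0.5589, -0.0052, 0.3176]
eef_rot: [3.141, -0.001, 0.133]
force: [-4.1, -0.5, 5.2]
grip_width: 0.0943
grip_force: 3.9
```

servo_tool:
  motion:
    - [0, 0.32, 0.042, 0.145, 0]
    - [0, 0.64, 0.085, 0.29, 0]
    - [0, 0.96, 0.128, 0.43, 0]

```text
time_s: 13.42
ee_pos: [0.5686, -0.0039, 0.322]
eef_rot: [3.141, -0.001, 0.134]
force: [-3.2, -0.4, 5.6]
grip_width: 0.0938
grip_force: 3.7
```

servo_tool:
  motion:
    - [0, 0.335, 0.044, 0.12, 0]
    - [0, 0.67, 0.088, 0.23, 0]
    - [0, 1.0, 0.133, 0.34, 0]

```text
time_s: 13.8
ee_pos: [0.5787, -0.0026, 0.3255]
eef_rot: [3.141, -0.002, 0.134]
force: [-1.5, -0.9, 5.3]
grip_width: 0.0938
grip_force: 3.2
```

servo_tool:
  motion:
    - [0, 0.35, 0.046, 0.08, 0]
    - [0, 0.7, 0.093, 0.16, 0]
    - [0, 1.05, 0.14, 0.24, 0]

```text
time_s: 14.18
ee_pos: [0.5892, -0.0012, 0.328]
eef_rot: [3.141, -0.002, 0.134]
force: [-2.4, -1.3, 5.1]
grip_width: 0.0937
grip_force: 2.9
```

servo_tool:
  motion:
    - [0, 0.36, 0.048, 0.05, 0]
    - [0, 0.72, 0.096, 0.1, 0]
    - [0, 1.08, 0.144, 0.14, 0]

```text
time_s: 14.55
ee_pos: [0.6001, 0.0003, 0.3294]
eef_rot: [3.141, -0.002, 0.133]
force: [-0.7, -0.6, 5.5]
grip_width: 0.0937
grip_force: 2.8
```

servo_tool:
  motion:
    - [0, 0.37, 0.049, 0.03, 0]
    - [0, 0.74, 0.098, 0.04, 0]
    - [0, 1.1, 0.146, 0.04, 0]

```text
time_s: 14.92
ee_pos: [0.6111, 0.0017, 0.3299]
eef_rot: [3.141, -0.003, 0.134]
force: [0.0, -1.2, 6.2]
grip_width: 0.0938
grip_force: 2.9
```

servo_tool:
  motion:
    - [0, 0.35, 0.046, 0, 0]
    - [0, 0.7, 0.092, -0.01, 0]

```text
time_s: 15.18
ee_pos: [0.6181, 0.0027, 0.3298]
eef_rot: [3.141, -0.003, 0.134]
force: [-0.5, -0.8, 6.3]
grip_width: 0.0942
grip_force: 2.5
```

servo_tool:
  motion:
    - [0, 0, 0, 0.2, 0]
    - [0, 0, 0, 0.7, 0]
    - [0, -0.5, -0.07, 1.5, 0]
    - [0, -2, -0.26, 1.5, 0]
    - [0, -4, -0.53, 1.5, 0]
    - [0, -4, -0.53, 0.5, 0]
    - [0, -4, -0.53, -1.5, 0]
    - [0, -4, -0.53, -2.3, 0]
    - [0, -4, -0.53, -2.3, 0]

```text
time_s: 16.3
ee_pos: [0.5779, -0.0026, 0.3053]
eef_rot: [-3.141, 0.001, 0.133]
force: [0.1, -0.3, -0.3]
grip_width: 0.094
grip_force: 0.0
```

```bash
python3 - <<'E'
from h import *
snap('side','s5')
a=cv2.imread('pics/s5.png')[100:310,130:400]; cv2.imwrite('pics/c6.png',cv2.resize(a,None,fx=2.8,fy=2.8,interpolation=2))
E
```

View pics/c6.png

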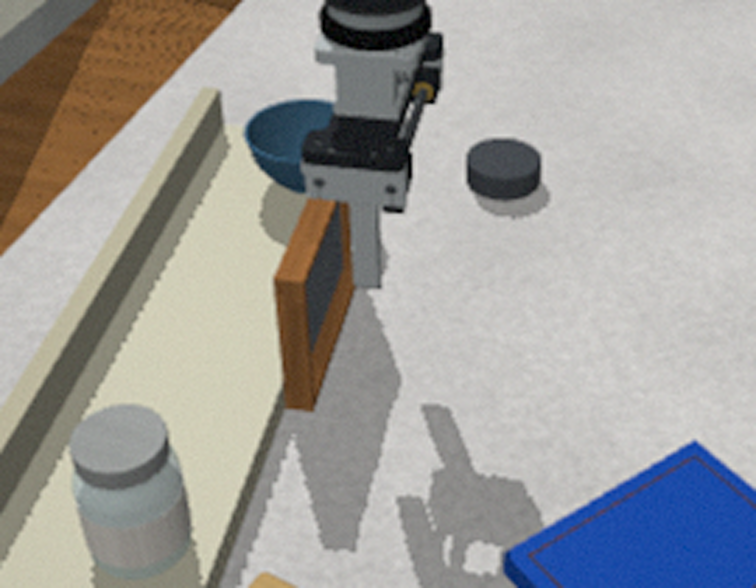

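servo_tool:
  motion:
    - [0, 0.5, 0.07, 0, 0]
    - [0, 1.0, 0.13, 0, 0]
    - [0, 1.5, 0.2, 0, 0]
    - [0, 2.0, 0.27, 0, 0]
    - [0, 2.4, 0.32, 0, 0]
    - [0, 2.7, 0.36, 0, 0]
    - [0, 3.0, 0.4, 0, 0]
    - [0, 3.3, 0.44, 0, 0]
    - [0, 3.6, 0.48, 0, 0]
    - [0, 3.9, 0.52, 0, 0]

```text
time_s: 17.6
ee_pos: [0.6168, 0.0026, 0.3058]
eef_rot: [-3.142, 0.0, 0.133]
force: [0.3, -0.3, -0.1]
grip_width: 0.0938
grip_force: 0.2
```

servo_tool:
  motion:
    - [0, 0.3, 0.04, 0, 0]
    - [0, 0.6, 0.08, 0, 0]
    - [0, 0.9, 0.12, 0, 0]
    - [0, 1.2, 0.16, 0, 0]
    - [0, 1.5, 0.2, 0, 0]

```text
time_s: 18.23
ee_pos: [0.6319, 0.0046, 0.3058]
eef_rot: [-3.142, 0.0, 0.133]
force: [0.5, -0.6, 0.3]
grip_width: 0.0941
grip_force: 0.0
```

servo_tool:
  motion:
    - [0, 0.3, 0.04, 0, 0]
    - [0, 0.6, 0.08, 0, 0]
    - [0, 0.9, 0.12, 0, 0]
    - [0, 1.2, 0.16, 0, 0]
    - [0, 1.5, 0.2, 0, 0]

```text
time_s: 18.85
ee_pos: [0.6468, 0.0066, 0.3058]
eef_rot: [-3.142, 0.0, 0.133]
force: [-0.3, 0.1, -0.3]
grip_width: 0.0941
grip_force: 0.0
```

```bash
python3 - <<'E'
from h import *
snap('side','s6')
a=cv2.imread('pics/s6.png')[100:310,130:400]; cv2.imwrite('pics/c7.png',cv2.resize(a,None,fx=2.8,fy=2.8,interpolation=2))
E
```

```text
(no output)
```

View pics/c7.png

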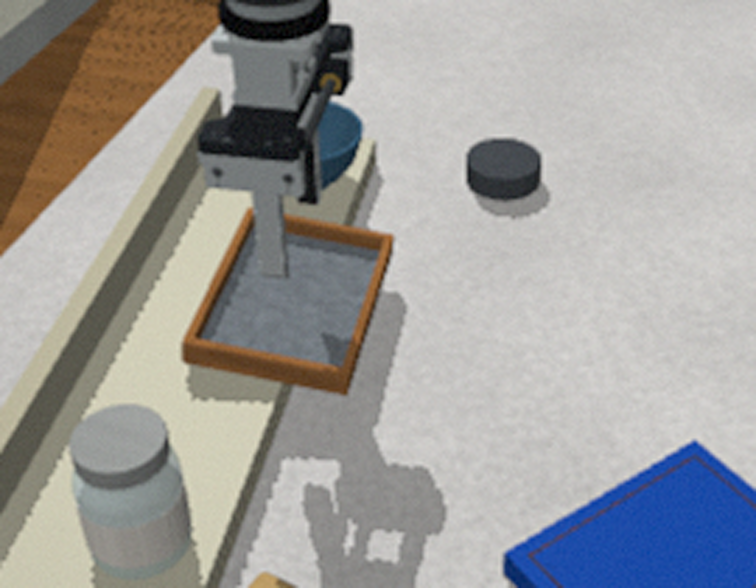

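```bash
python3 - <<'E'
from h import *
ex=np.array([.9912,.1323]);ey=np.array([-.1323,.9912]);s0=np.array([.634,.033])
for u,v in((392,237),(347,384),(250,211),(184,348)):
    p=px('s6',u/2.8+130,v/2.8+100,.05)[:2]; print(p.round(4),((p-s0)@ex).round(4),((p-s0)@ey).round(4))
p=np.array([.6468,.0066]);print((p-s0)@ex,(p-s0)@ey)
E
```

```text
[ 0.5975 -0.0912] -0.0526 -0.1183
[0.5725 0.0918] -0.0532 0.0664
[ 0.7286 -0.0903] 0.0774 -0.1347
[0.7049 0.0911] 0.078 0.0482
0.009194640000000033 -0.027861120000000003
```

servo_tool:
  motion:
    - [0, -2, -0.3, 0.5, 0]
    - [0, -4, -0.8, 0.5, 0]
    - [0, -6.5, -1.3, 0.5, 0]
    - [0, -8.8, -1.8, 0.5, 0]
    - [0, -8.8, -1.8, -1.5, 0]
    - [0, -8.8, -1.8, -4, 0]
    - [0, -8.8, -1.8, -6, 0]
    - [0, -8.8, -1.8, -7, 0]
    - [0, -8.8, -1.8, -7, 0]
    - [0, -8.2, -1.72, -7, 0]
    - [0, -7.6, -1.64, -7, 0]
    - [0, -7.2, -1.59, -7, 0]
    - [0, -6.8, -1.54, -7, 0]
    - [0, -6.4, -1.48, -7, 0]
    - [0, -6, -1.43, -7, 0]
    - [0, -5.6, -1.38, -7, 0]
    - [0, -5.2, -1.32, -7, 0]

```text
time_s: 21.02
ee_pos: [0.5949, -0.0066, 0.2358]
eef_rot: [-3.142, 0.0, 0.133]
force: [-3.1, -0.3, 2.6]
grip_width: 0.0944
grip_force: 1.5
```

servo_tool:
  motion:
    - [0, 0.4, 0.05, 0, 0]
    - [0, 0.8, 0.11, 0, 0]
    - [0, 1.2, 0.16, 0, 0]
    - [0, 1.6, 0.21, 0, 0]
    - [0, 2.0, 0.26, 0, 0]
    - [0, 2.4, 0.32, 0, 0]
    - [0, 2.8, 0.37, 0, 0]
    - [0, 3.2, 0.43, 0, 0]
    - [0, 3.6, 0.48, 0, 0]
    - [0, 4.0, 0.53, 0, 0]

```text
time_s: 22.28
ee_pos: [0.6349, -0.0013, 0.2358]
eef_rot: [-3.142, 0.0, 0.133]
force: [-3.5, -1.4, 2.5]
grip_width: 0.0938
grip_force: 1.6
```

servo_tool:
  motion:
    - [0, 0.3, 0.04, 0, 0]
    - [0, 0.6, 0.08, 0, 0]
    - [0, 0.9, 0.12, 0, 0]
    - [0, 1.2, 0.16, 0, 0]
    - [0, 1.4, 0.19, 0, 0]
    - [0, 1.55, 0.21, 0, 0]

```text
time_s: 23.02
ee_pos: [0.6502, 0.0008, 0.2358]
eef_rot: [3.142, 0.0, 0.133]
force: [-3.6, -0.1, 1.8]
grip_width: 0.094
grip_force: 1.3
```

servo_tool:
  motion:
    - [0, 0.1, 0.013, 0, 0]
    - [0, 0.2, 0.026, 0, 0]

```text
time_s: 23.28
ee_pos: [0.6522, 0.001, 0.2358]
eef_rot: [-3.142, -0.0, 0.133]
force: [-2.6, -1.4, 1.0]
grip_width: 0.0939
grip_force: 1.2
```

servo_tool:
  motion:
    - [0, 0.1, 0.013, 0, 0]
    - [0, 0.1, 0.013, 0, 0]

```text
time_s: 23.52
ee_pos: [0.6532, 0.0012, 0.2358]
eef_rot: [3.142, -0.0, 0.133]
force: [-0.7, -0.0, 0.8]
grip_width: 0.0937
grip_force: 0.4
```

servo_tool:
  motion:
    - [0, 0.1, 0.013, 0, 0]
    - [0, 0.1, 0.013, 0, 0]

```text
time_s: 23.78
ee_pos: [0.6542, 0.0013, 0.2358]
eef_rot: [-3.142, -0.0, 0.133]
force: [-0.1, -1.2, 0.5]
grip_width: 0.0942
grip_force: 0.5
```

servo_tool:
  motion:
    - [0, 0.1, 0.013, 0, 0]
    - [0, 0.1, 0.013, 0, 0]

```text
time_s: 24.02
ee_pos: [0.6552, 0.0014, 0.2358]
eef_rot: [3.142, -0.0, 0.133]
force: [-0.0, -0.8, -0.4]
grip_width: 0.0938
grip_force: 0.5
```

servo_tool:
  motion:
    - [0, 0.08, 0.01, 0, 0]
    - [0, 0.08, 0.01, 0, 0]

```text
time_s: 24.28
ee_pos: [0.6558, 0.0015, 0.2358]
eef_rot: [-3.141, 0.001, 0.133]
force: [-5.4, -0.6, 2.7]
grip_width: 0.0939
grip_force: 2.5
```

servo_tool:
  motion:
    - [0, 0.04, 0.005, 0, 0]
    - [0, 0.04, 0.005, 0, 0]

```text
time_s: 24.52
ee_pos: [0.6561, 0.0016, 0.2358]
eef_rot: [-3.141, 0.002, 0.133]
force: [-7.9, -0.9, 4.3]
grip_width: 0.0939
grip_force: 4.1
```

servo_tool:
  motion:
    - [0, -0.1, -0.013, 0, 0]
    - [0, -0.4, -0.05, 0, 0]
    - [0, -2, -0.26, 0, 0]
    - [0, -5, -0.66, 0, 0]
    - [0, -7, -0.9, 5, 0]
    - [0, -8, -1, 10, 0]
    - [0, -15, -1, 14, 0]
    - [0, -21, -1, 14, 0]
    - [0, -21, -1, 14, 0]
    - [0, -21, -1, 14, 0]

```text
time_s: 25.78
ee_pos: [0.4464, -0.0085, 0.3764]
eef_rot: [3.141, -0.002, 0.133]
force: [-0.4, 0.1, 0.0]
grip_width: 0.0943
grip_force: 0.0
```

```bash
python3 - <<'E'
from h import *
snap('side','s7'); snap('scene','s8')
ex=np.array([.9912,.1323]);ey=np.array([-.1323,.9912]);s0=np.array([.634,.033])
for f in('s7','s8'):
    im=cv2.imread(f'pics/{f}.png'); hsv=cv2.cvtColor(im,cv2.COLOR_BGR2HSV)
    a,b=[np.array(proj(f,np.append(s0+ex*x+ey*y,.05))) for x,y in((.02,-.13),(.16,.07))]
    lo=np.minimum(a,b).astype(int)-40; hi=np.maximum(a,b).astype(int)+40
    m=cv2.inRange(hsv,(5,110,40),(18,255,255)); k=np.zeros_like(m); k[max(lo[1],0):hi[1],max(lo[0],0):hi[0]]=1; m*=k
    c=max(cv2.findContours(m,0,2)[0],key=cv2.contourArea); h=cv2.convexHull(c)
    P=np.array([px(f,u,v,.05)[:2]-s0 for u,v in h[:,0]]); P=np.c_[P@ex,P@ey].astype(np.float32)
    print(f,P.min(0),P.max(0),cv2.minAreaRect(P))
    print([tuple(np.round(proj(f,np.append(s0+ex*x+ey*y,.05)))) for x,y in((.025,-.124),(.155,-.124),(.155,.056),(.025,.056))], cv2.approxPolyDP(h,4,True)[:,0].tolist())
E
```

```text
s7 [ 0.01991438 -0.12929383] [0.15687244 0.07104127] ((0.0884057804942131, -0.02913859486579895), (0.13695105910301208, 0.20033518970012665), 0.01302277110517025)
[(np.float64(239.0), np.float64(180.0)), (np.float64(188.0), np.float64(175.0)), (np.float64(160.0), np.float64(223.0)), (np.float64(219.0), np.float64(230.0))] [[188, 174], [238, 179], [219, 234], [162, 227]]
s8 [ 0.02809867 -0.13871522] [0.1559377  0.05011846] ((0.092183917760849, -0.044328123331069946), (0.18860165774822235, 0.12784269452095032), 89.82254028320312)
[(np.float64(308.0), np.float64(287.0)), (np.float64(383.0), np.float64(326.0)), (np.float64(421.0), np.float64(245.0)), (np.float64(353.0), np.float64(216.0))] [[354, 219], [419, 248], [383, 327], [366, 327], [309, 295]]
```

```bash
python3 -c "
from station import ctrl; print(ctrl.hand_in())"
```

```text
the job is handed in; nothing more can be done
None
```

The job is handed in, but I don't know the verdict: the tray was tipped over, came down right way up on the step and was pushed against the back rail. At the end the two cameras put it about 88 and 92 mm behind the step edge and parallel to the rail. The peak reading while pushing was about 17.5 N, close to the 18 N limit; bystanders weren't re-measured.

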